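# Move a row of sample vials into the storage carton in reverse order

### The arm

A 6-joint arm with a two-finger parallel gripper is mounted at the origin on the work surface. World frame = base frame: x ahead of the robot, y to its left, z up, the work surface at z = 0. Lengths are in m, angles in rad, forces in N, time in s.
With the tool pointing down it reaches from about 0.35 to 0.975 m from the base axis. Payload 4.9 kg.
Tool frame: the origin (TCP) lies at the very end of the fingers, on their centre line; the grasp point (between the pads) lies 19 mm behind it; y points along the fingers, z is the direction in which the jaws open and shut, and the axes are right-handed (so a half turn about y gives the same grasp; the last joint's range is limited). The gripper opens to 85 mm and grips with 20 to 120 N. Pads are 22 mm wide; open, the fingers measure 114 mm over their backs; the gripper's body (76 mm by 85 mm) begins 54 mm behind the grasp point. The pads swing forward as they close: fully open they stand 13 mm farther back than shut.
Start: joints at [-1.247, 0.053, 1.613, -0, 1.476, -0.119], TCP at [0.268, -0.565, 0.231] pointing down, gripper open.
Joint ranges: [-3.01, 3.01], [-1.01, 2.22], [0.06, 2.58], [-1.02, 4.17], [0.09, 2.62], [-3.14, 3.14]. Speed limits (rad/s): [2.57, 2.57, 3.14, 3.14, 3.14, 3.14].

### API

Orientations are given as a rotation vector (axis times angle).
In Python, from station import monitor, viewer, ticket gives the robot as it stands.
- The arm moves only by the tool servo_tool, never from a script. Its argument "commands" is one flat list of numbers, 7 for each row, row after row: the turn, a rotation vector about the tool's x, y, z in rad, then the shift along the tool's x, y, z in cm, then the opening, from 0 (shut) to 1 (fully open). In form: [rx, ry, rz, dx, dy, dz, claw, rx, ry, rz, dx, dy, dz, claw, ...]. A call has 1 to 20 rows; each row shifts and turns the pose as measured when the row begins, along the tool's axes as they then stand; what a row does not reach is not made up. A row lasts 1/10 s, in which the tool goes at most 50 mm and 8.59 degrees, less where a joint would pass 70% of its speed; a pose out of reach is approached as far as the arm can. A call is refused whole if a number of a shift passes 5 or a number of a turn 0.15, either way. A call with a gripper value outside its range is refused whole. The fingers move at their own pace and stop on an object; "grip_force" is the grip in N (left out, the last holds). Time passes only in rows, so rows that do not move let the fingers close. It gives the time, the measured TCP pose, the force and the opening at its end, in the units of the state.
- monitor.get_obs(): the state, without advancing time (a new reading comes with each control period).
- viewer.get_image(name): name is "scene" or "top" or "wrist"; returns a dict with "frame" (400x640x3 uint8, red, green, blue), "depth" (400x640 float32, m along the optical axis (not along the pixel's ray), 0 where there is no reading), "camera_matrix" (3x3 intrinsics, pixels), "cam_to_world" (4x4, takes a point from camera to world coordinates). Camera axes: x right, y down, z forward; pixel columns grow to the right and rows downward; lengths in m; the calibration is good to about 2 mm. A picture is of the moment at which its call begins.
- ticket.finish_job(): hands the job in, once; it reports no verdict.
The state is a dict: "t": time; "q": joint angles; "dq": joint speeds; "effort": joint torques, N m; "tool_pos": TCP position; "tool_rot": TCP orientation; "contact_force": force on the tool from outside, world axes, zero at the start; "wrist_torque": the same for the moment, N m; "opening": finger opening in m.
Only numpy, scipy, OpenCV 4.12 (cv2) and the standard library are available. Lean on these libraries where they do the work, as an engineer would, in place of code of your own. Each camera call takes 0.05 s, during which the arm holds its last target.

### The job

Move the four colour-capped sample vials from the grey rack into the empty row of the white carton, one to a cell, in reverse order: the vial that stood nearest the rack's black end grip goes into the cell farthest from the carton's black band, the next one beside it, and so on, so that the vial farthest from the grip ends nearest the band. Keep the vials upright throughout, and leave each standing on the floor of its cell, released and at rest.

Things in the scene. Friction and masses are not known exactly. Their poses are not given: they have to be found in the camera images.
- vial_red_mid (a point): Loose sample vial with a red screw cap; the point is its centre, half-way up (46 mm above its underside, z axis up along the vial). Clear cylinder 32 mm in diameter; cap 34 mm in diameter, 24 mm tall, its middle 34 mm above this point; 92 mm tall in all, 40 to 85 g. It starts standing in a well of the grey rack; lift it straight up by the cap.
- vial_yellow_mid (a point): Loose sample vial with a yellow screw cap; the point is its centre, half-way up (46 mm above its underside, z axis up along the vial). Clear cylinder 32 mm in diameter; cap 34 mm in diameter, 24 mm tall, its middle 34 mm above this point; 92 mm tall in all, 40 to 85 g. It starts standing in a well of the grey rack; lift it straight up by the cap.
- vial_green_mid (a point): Loose sample vial with a green screw cap; the point is its centre, half-way up (46 mm above its underside, z axis up along the vial). Clear cylinder 32 mm in diameter; cap 34 mm in diameter, 24 mm tall, its middle 34 mm above this point; 92 mm tall in all, 40 to 85 g. It starts standing in a well of the grey rack; lift it straight up by the cap.
- vial_blue_mid (a point): Loose sample vial with a blue screw cap; the point is its centre, half-way up (46 mm above its underside, z axis up along the vial). Clear cylinder 32 mm in diameter; cap 34 mm in diameter, 24 mm tall, its middle 34 mm above this point; 92 mm tall in all, 40 to 85 g. It starts standing in a well of the grey rack; lift it straight up by the cap.
- tag_red: Fixed flat red colour tag, 26 x 44 x 5 mm, on the low ledge of the grey rack; origin at the centre of its underside, axes as the rack's. It marks the well in which the red-capped vial starts: the well's centre lies 49 mm from the tag's origin along the tag's -x. The tags stay there.
- tag_yellow: Fixed flat yellow colour tag, 26 x 44 x 5 mm, on the low ledge of the grey rack; origin at the centre of its underside, axes as the rack's. It marks the well in which the yellow-capped vial starts: the well's centre lies 49 mm from the tag's origin along the tag's -x. The tags stay there.
- tag_green: Fixed flat green colour tag, 26 x 44 x 5 mm, on the low ledge of the grey rack; origin at the centre of its underside, axes as the rack's. It marks the well in which the green-capped vial starts: the well's centre lies 49 mm from the tag's origin along the tag's -x. The tags stay there.
- tag_blue: Fixed flat blue colour tag, 26 x 44 x 5 mm, on the low ledge of the grey rack; origin at the centre of its underside, axes as the rack's. It marks the well in which the blue-capped vial starts: the well's centre lies 49 mm from the tag's origin along the tag's -x. The tags stay there.
- rack: Fixed grey block with a row of four square wells, 38 mm wide, 40 mm deep, rim 45 mm above the table. Origin: centre of the block's underside; y along the row, towards the black end grip (50 mm high, at the +y end only); wells at x = 0, y = +96, +32, -32, -96 mm, floors at z = 5 mm. The 22 mm high ledge with the colour tags is on its +x side.
- carton: Fixed open white carton, 134 x 262 x 42 mm, two rows of four 62 mm cells, floor at z = 3 mm, brown dividers 37 mm high. Origin: centre of its underside; y along the rows, towards the end with the black band (46 mm high). Empty row: x = -32, cells at y = +96, +32, -32, -96 mm. Row x = +32 is full of loose white-capped vials of the same size: caps 30 mm apart, so open the fingers little.

How it is judged:
At the end, for the whole second after the job is handed in: Each coloured vial stands in the empty-row cell that mirrors its starting well (rack y of +96, +32, -32, -96 mm to carton y of -96, -32, +32, +96), within 24 mm of the cell centre along x and y, underside within 5 mm of its floor, within 0.12 rad of upright, below 0.02 m/s, released (((y of tag_red in the frame of rack between 0.076 and 0.116 m and y of vial_red_mid in the frame of carton between -0.12 and -0.072 m) or (y of tag_red in the frame of rack between 0.012 and 0.052 m and y of vial_red_mid in the frame of carton between -0.056 and -0.008 m) or (y of tag_red in the frame of rack between -0.052 and -0.012 m and y of vial_red_mid in the frame of carton between 0.008 and 0.056 m) or (y of tag_red in the frame of rack between -0.116 and -0.076 m and y of vial_red_mid in the frame of carton between 0.072 and 0.12 m)) and x of vial_red_mid in the frame of carton between -0.056 and -0.008 m and z of vial_red_mid in the frame of carton between 0.044 and 0.054 m and angle between each of vial_red_mid, vial_yellow_mid, vial_green_mid, vial_blue_mid's own z axis and vertical below 0.12 rad and linear speed of each of vial_red, vial_yellow, vial_green, vial_blue below 0.02 m/s and ((y of tag_yellow in the frame of rack between 0.076 and 0.116 m and y of vial_yellow_mid in the frame of carton between -0.12 and -0.072 m) or (y of tag_yellow in the frame of rack between 0.012 and 0.052 m and y of vial_yellow_mid in the frame of carton between -0.056 and -0.008 m) or (y of tag_yellow in the frame of rack between -0.052 and -0.012 m and y of vial_yellow_mid in the frame of carton between 0.008 and 0.056 m) or (y of tag_yellow in the frame of rack between -0.116 and -0.076 m and y of vial_yellow_mid in the frame of carton between 0.072 and 0.12 m)) and x of vial_yellow_mid in the frame of carton between -0.056 and -0.008 m and z of vial_yellow_mid in the frame of carton between 0.044 and 0.054 m and ((y of tag_green in the frame of rack between 0.076 and 0.116 m and y of vial_green_mid in the frame of carton between -0.12 and -0.072 m) or (y of tag_green in the frame of rack between 0.012 and 0.052 m and y of vial_green_mid in the frame of carton between -0.056 and -0.008 m) or (y of tag_green in the frame of rack between -0.052 and -0.012 m and y of vial_green_mid in the frame of carton between 0.008 and 0.056 m) or (y of tag_green in the frame of rack between -0.116 and -0.076 m and y of vial_green_mid in the frame of carton between 0.072 and 0.12 m)) and x of vial_green_mid in the frame of carton between -0.056 and -0.008 m and z of vial_green_mid in the frame of carton between 0.044 and 0.054 m and ((y of tag_blue in the frame of rack between 0.076 and 0.116 m and y of vial_blue_mid in the frame of carton between -0.12 and -0.072 m) or (y of tag_blue in the frame of rack between 0.012 and 0.052 m and y of vial_blue_mid in the frame of carton between -0.056 and -0.008 m) or (y of tag_blue in the frame of rack between -0.052 and -0.012 m and y of vial_blue_mid in the frame of carton between 0.008 and 0.056 m) or (y of tag_blue in the frame of rack between -0.116 and -0.076 m and y of vial_blue_mid in the frame of carton between 0.072 and 0.12 m)) and x of vial_blue_mid in the frame of carton between -0.056 and -0.008 m and z of vial_blue_mid in the frame of carton between 0.044 and 0.054 m); the robot touches nothing.
It fails at once if the red-capped vial is tipped by more than 0.7 rad (40 degrees) (angle between vial_red_mid's own z axis and vertical above 0.7 rad).
It fails at once if the yellow-capped vial is tipped by more than 0.7 rad (40 degrees) (angle between vial_yellow_mid's own z axis and vertical above 0.7 rad).
It fails at once if the green-capped vial is tipped by more than 0.7 rad (40 degrees) (angle between vial_green_mid's own z axis and vertical above 0.7 rad).
It fails at once if the blue-capped vial is tipped by more than 0.7 rad (40 degrees) (angle between vial_blue_mid's own z axis and vertical above 0.7 rad).
It also fails if it takes over 120 s, if anything falls off the work surface, if the arm or the gripper's body presses on something with over 40 N, if the wrist force passes 120 N, or if a joint passes its speed limit or range.

## Working session

There is one attempt and no reset: what is moved stays moved. The work goes in short steps, Python scripts to look and compute and a tool call to move; the robot and the scene stay as the last step left them, time stands still between calls to the robot, and variables do not carry over. Pictures are saved under pics/ and viewed, and the job is handed in when it is done.

Besides the shell and the picture viewer there is one more tool, called after "Request:" in YAML: its name, and indented under it one key for each argument. servo_tool: Moves the arm, as the interface text tells. Its arguments: {"type":"object","properties":{"commands":{"type":"array","items":{"type":"number"}},"grip_force":{"type":"number"}},"required":["commands"]}

```bash
mkdir -p pics; ls; python3 - <<'E'
from station import monitor, viewer
import cv2
o=monitor.get_obs()
for k,v in o.items(): print(k,v)
for n in ["scene","top","wrist"]:
    d=viewer.get_image(n); cv2.imwrite(f"pics/{n}0.png",d["frame"][:,:,::-1])
    print(n,d["camera_matrix"].tolist(),d["cam_to_world"].round(4).tolist())
E
```

```text
pics
t 0.0
q [-1.24698664e+00  5.33410983e-02  1.61425721e+00  6.84862555e-06
  1.47601259e+00 -1.18994795e-01]
dq [ 0.0010731   0.00221065 -0.0010841  -0.00099639 -0.00025924 -0.00133039]
effort [ 1.48972405e-03 -3.93683767e+01 -3.70174348e+01  2.52454782e-05
  7.11833563e-03 -1.17368984e-05]
tool_pos [ 0.26760643 -0.56413583  0.23009477]
tool_rot [-0.44501853  1.97818884 -1.97412069]
contact_force [ 0.16195413 -0.08691436  0.27679497]
wrist_torque [ 0.00119769 -0.00453778 -0.00884793]
opening 0.08557203212533819
scene [[364.79860464808405, 0.0, 320.79988216566113], [0.0, 364.79860464808405, 197.96321736457787], [0.0, 0.0, 1.0]] [[-0.2094, 0.7803, -0.5893, 1.0086], [0.9778, 0.174, -0.1171, 0.0861], [0.0112, -0.6007, -0.7994, 0.6697], [0.0, 0.0, 0.0, 1.0]]
top [[409.6254649782596, 0.0, 314.4994544258848], [0.0, 409.6254649782596, 198.64419174568928], [0.0, 0.0, 1.0]] [[0.0296, -0.9968, 0.0748, 0.4839], [-0.9995, -0.029, 0.0091, -0.0058], [-0.0069, -0.075, -0.9972, 1.1366], [0.0, 0.0, 0.0, 1.0]]
wrist [[325.1471786654612, 0.0, 319.98604602280784], [0.0, 325.1471786654612, 197.71222915983756], [0.0, 0.0, 1.0]] [[0.4292, -0.8653, -0.259, 0.3349], [-0.9032, -0.4117, -0.1214, -0.5327], [-0.0016, 0.2861, -0.9582, 0.3728], [0.0, 0.0, 0.0, 1.0]]
```

View pics/top0.png

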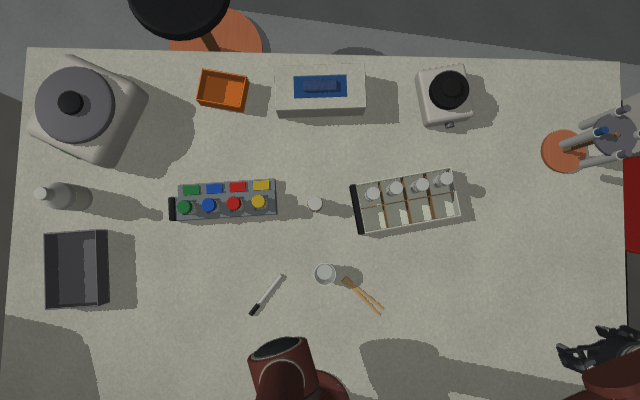

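View pics/scene0.png

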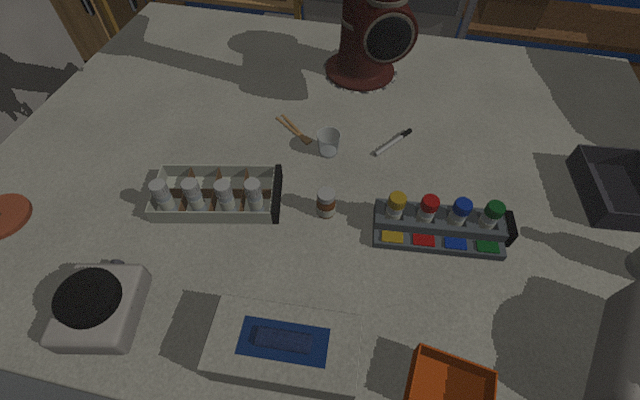

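```bash
cat > h.py <<'E'
import numpy as np, cv2
from station import monitor, viewer
from scipy.spatial.transform import Rotation as R
def pts(d):
    K=d["camera_matrix"];D=d["depth"];v,u=np.mgrid[:400,:640]
    P=np.stack([(u-K[0,2])/K[0,0]*D,(v-K[1,2])/K[1,1]*D,D],-1)
    T=d["cam_to_world"]; return P@T[:3,:3].T+T[:3,3]
def px(d,u,v,z):
    K=d["camera_matrix"];T=d["cam_to_world"]
    r=T[:3,:3]@np.array([(u-K[0,2])/K[0,0],(v-K[1,2])/K[1,1],1]);c=T[:3,3]
    return c+r*(z-c[2])/r[2]
def proj(d,p):
    T=d["cam_to_world"];q=T[:3,:3].T@(np.array(p)-T[:3,3]);q=d["camera_matrix"]@q;return q[:2]/q[2]
E
python3 - <<'E'
from h import *
for n in ["top","scene"]:
    d=viewer.get_image(n);P=pts(d);hsv=cv2.cvtColor(d["frame"],cv2.COLOR_RGB2HSV)
    h,s,v=[hsv[...,i].astype(int) for i in range(3)]
    x,y,z=P[...,0],P[...,1],P[...,2]
    reg=(x>.3)&(x<.8)&(y>0)&(y<.4)&(s>120)&(v>50)
    for c,m in dict(red=(h<8)|(h>172),yel=(h>18)&(h<36),grn=(h>45)&(h<85),blu=(h>100)&(h<130)).items():
        for nm,zz in [("cap",(z>.088)&(z<.105)),("tag",(z>.015)&(z<.04))]:
            q=P[reg&m&zz]
            print(n,c,nm,len(q),np.median(q,0).round(4) if len(q) else "", ((q.max(0)+q.min(0))/2).round(4) if len(q) else "")
    # carton rims
    q=P[(x>.3)&(x<.7)&(y<-.05)&(y>-.45)&(z>.03)&(z<.06)]
    (cx,cy),(w,hh),a=cv2.minAreaRect(q[:,:2].astype(np.float32)); print(n,"carton",cx,cy,w,hh,a,np.median(q[:,2]))
    q=P[(x>.3)&(x<.8)&(y<-.05)&(y>-.45)&(z>.085)&(z<.105)]; print(len(q))
    im=d["frame"][:,:,::-1]
    if n=="top":
        cv2.imwrite("pics/c1.png",cv2.resize(im[155:245,340:480],None,fx=5,fy=5,interpolation=cv2.INTER_CUBIC))
        cv2.imwrite("pics/r1.png",cv2.resize(im[165:235,160:290],None,fx=6,fy=6,interpolation=cv2.INTER_CUBIC))
E
```

```text
top red cap 141 [0.545  0.2116 0.0956] [0.545  0.2129 0.096 ]
top red tag 152 [0.5943 0.2153 0.0258] [0.5944 0.2174 0.0256]
top yel cap 141 [0.5518 0.1477 0.0961] [0.5517 0.1477 0.0964]
top yel tag 153 [0.6003 0.1519 0.026 ] [0.5774 0.153  0.0251]
top grn cap 136 [0.5314 0.3372 0.0957] [0.5323 0.3374 0.0946]
top grn tag 144 [0.5814 0.3434 0.0255] [0.5824 0.3434 0.0266]
top blu cap 144 [0.5399 0.2747 0.096 ] [0.5392 0.2743 0.0952]
top blu tag 156 [0.5881 0.2806 0.0257] [0.5884 0.28   0.025 ]
top carton 0.541780412197113 -0.18523624539375305 0.20524491369724274 0.4191269278526306 28.62469482421875 0.041402148666612626
594
scene red cap 205 [0.5469 0.2141 0.0973] [0.5448 0.2149 0.0942]
scene red tag 248 [0.5936 0.2184 0.0276] [0.5924 0.2183 0.0267]
scene yel cap 206 [0.5546 0.1497 0.0974] [0.5519 0.1502 0.094 ]
scene yel tag 239 [0.5994 0.1544 0.0277] [0.5986 0.1549 0.0265]
scene grn cap 136 [0.5319 0.3417 0.0978] [0.531  0.3401 0.0963]
scene grn tag 213 [0.5815 0.3456 0.0276] [0.5804 0.3455 0.0272]
scene blu cap 197 [0.5404 0.2779 0.0974] [0.539  0.2769 0.0944]
scene blu tag 250 [0.5873 0.2812 0.0276] [0.5863 0.2816 0.027 ]
scene carton 0.5406418442726135 -0.1864796131849289 0.20400461554527283 0.41317135095596313 27.887845993041992 0.04047958510856625
921
```

View pics/c1.png

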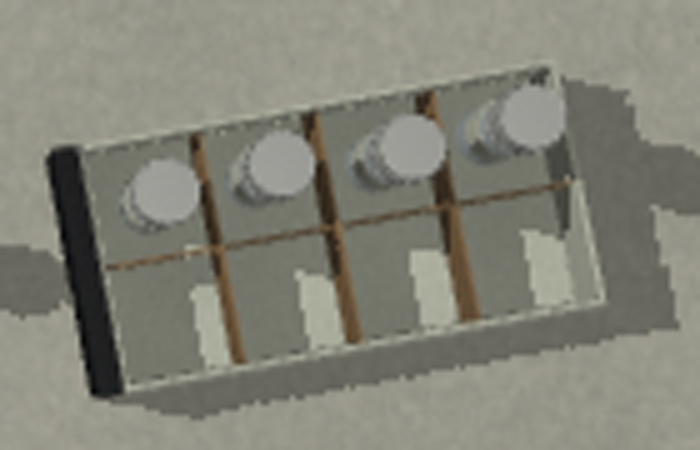

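View pics/r1.png

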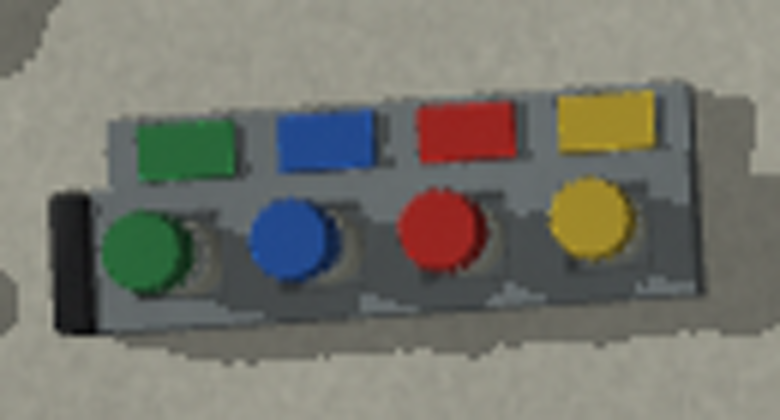

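```bash
python3 - <<'E'
from h import *
d=viewer.get_image("top"); s=viewer.get_image("scene")
f=lambda x,y,z: px(d,(x+.5)/5-.5+340,(y+.5)/5-.5+155,z)
c=[f(220,250,.037),f(335,230,.037),f(452,207,.037)]
print(np.round(c,4)); 
k=[f(80,150,.042),f(552,65,.042),f(605,302,.042),f(120,390,.042)]
print(np.round(k,4)); print([np.linalg.norm(k[i]-k[i-1]).round(4) for i in range(4)], np.mean(k,0))
v=c[0]-c[2]; yaw=np.arctan2(-v[0],v[1]); print("yaw",yaw,[np.arctan2(*((k[i]-k[j])[:2]*[-1,1])) for i,j in ((0,1),(3,2))])
P=pts(d);z=P[...,2];m=(z>.088)&(z<.104)&(P[...,1]<-.12)&(P[...,1]>-.45)&(P[...,0]>.3)&(P[...,0]<.7)
n,l,st,ce=cv2.connectedComponentsWithStats(m.astype(np.uint8))
for i in range(1,n):
    if st[i,4]>40: print(st[i,4],P[l==i].mean(0).round(4))
im=s["frame"][:,:,::-1]; cv2.imwrite("pics/s1.png",cv2.resize(im[150:235,140:290],None,fx=5,fy=5,interpolation=cv2.INTER_CUBIC))
o=monitor.get_obs(); print(R.from_rotvec(o["tool_rot"]).as_matrix().round(3))
E
```

```text
[[ 0.5558 -0.1817  0.037 ]
 [ 0.5683 -0.2432  0.037 ]
 [ 0.5826 -0.3059  0.037 ]]
[[ 0.6071 -0.105   0.042 ]
 [ 0.6603 -0.3575  0.042 ]
 [ 0.5337 -0.3863  0.042 ]
 [ 0.4793 -0.1291  0.042 ]]
[np.float64(0.13), np.float64(0.2581), np.float64(0.1299), np.float64(0.2629)] [ 0.5700735  -0.24445484  0.042     ]
yaw 0.21252132584981345 [np.float64(0.20782979742053792), np.float64(0.20837088846762575)]
143 [ 0.625  -0.3306  0.0948]
142 [ 0.6076 -0.2693  0.0946]
143 [ 0.5971 -0.2036  0.0945]
146 [ 0.5815 -0.1449  0.0943]
[[-0.904 -0.     0.428]
 [-0.428  0.    -0.904]
 [-0.    -1.    -0.   ]]
```

View pics/s1.png

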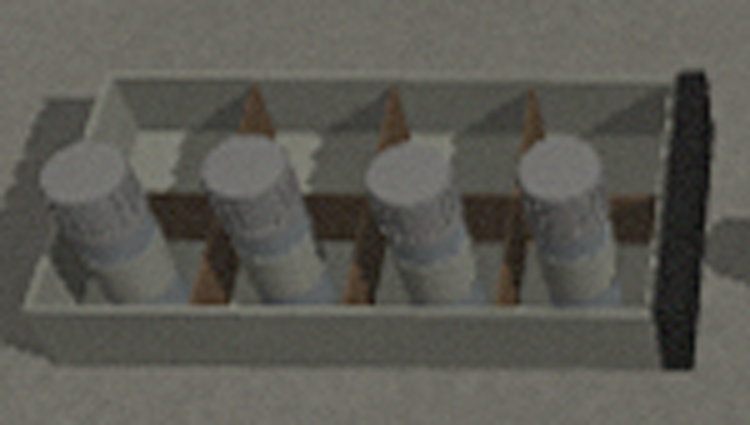

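```bash
cat >> h.py <<'E'
YAWR,YAWC=.097,.21
RACK=dict(yel=(.5522,.1488),red=(.545,.213),blu=(.5394,.276),grn=(.5316,.3388))
CELL=dict(yel=(.518,-.1558),red=(.5313,-.2184),blu=(.5447,-.2810),grn=(.558,-.3436))
def go(x,y,z,phi):
    o=monitor.get_obs();M=R.from_rotvec(o["tool_rot"]).as_matrix()
    c,s=np.cos(phi),np.sin(phi);T=np.array([[s,0,c],[-c,0,s],[0,-1,0]])
    e=(R.from_matrix(M).inv()*R.from_matrix(T)).as_rotvec()
    w=np.array([x,y,z])-o["tool_pos"]
    print("t",round(o["t"],2),"pos",o["tool_pos"].round(4),"open",round(o["opening"],4),"F",o["contact_force"].round(1))
    print("turn",e.round(4),"shift cm now-axes",(M.T@w*100).round(2),"| in final axes",(T.T@w*100).round(2))
E
python3 -c "
from h import *
go(*RACK['yel'],.17,YAWR)"
```

```text
t 0.35 pos [ 0.2677 -0.5646  0.231 ] open 0.085 F [-0.5  0.3 -0.2]
turn [ 4.000e-04 -1.225e+00 -3.000e-04] shift cm now-axes [-56.27   6.13 -52.27] | in final axes [-68.25   6.1   35.22]
```

Request:
servo_tool:
  commands: [0, -0.136, 0, 0, 0, 0, 0.6, 0, -0.136, 0, 0, 0, 0, 0.6, 0, -0.136, 0, 0, 0, 0, 0.6, 0, -0.136, 0, 0, 0, 0, 0.6, 0, -0.136, 0, 0, 0, 0, 0.6, 0, -0.136, 0, 0, 0, 0, 0.6, 0, -0.136, 0, 0, 0, 0, 0.6, 0, -0.136, 0, 0, 0, 0, 0.6, 0, -0.136, 0, 0, 0, 0, 0.6]
  grip_force: 40

```text
t: 1.25
tool_pos: [0.2676, -0.5643, 0.2305]
tool_rot: [-1.274, 1.102, -1.1]
contact_force: [0.8, 0.5, -0.1]
opening: 0.0515
```

```bash
python3 -c "
from h import *
go(*RACK['yel'],.17,YAWR)"
```

```text
t 1.25 pos [ 0.2676 -0.5643  0.2305] open 0.0515 F [ 0.8  0.5 -0.1]
turn [ 0.0002  0.0489 -0.0013] shift cm now-axes [-66.41   6.13  38.52] | in final axes [-68.22   6.05  35.23]
```

Request:
servo_tool:
  commands: [0, 0.049, 0, -4, 0, 2.2, 0.6, 0, 0, 0, -4, 0, 2.05, 0.6, 0, 0, 0, -4, 0, 2.05, 0.6, 0, 0, 0, -4, 0, 2.05, 0.6, 0, 0, 0, -4, 0, 2.05, 0.6, 0, 0, 0, -4, 0, 2.05, 0.6, 0, 0, 0, -4, 0, 2.05, 0.6, 0, 0, 0, -4, 0, 2.05, 0.6, 0, 0, 0, -4, 0, 2.05, 0.6, 0, 0, 0, -4, 0, 2.05, 0.6, 0, 0, 0, -4, 0, 2.05, 0.6, 0, 0, 0, -4, 0, 2.05, 0.6, 0, 0, 0, -4, 0, 2.05, 0.6, 0, 0, 0, -4, 0, 2.05, 0.6, 0, 0, 0, -4, 0, 2.05, 0.6, 0, 0, 0, -4, 0, 2.05, 0.6, 0, 0, 0, 0, 0, 0, 0.6]

```text
t: 2.95
tool_pos: [0.541, 0.1305, 0.2328]
tool_rot: [-1.246, 1.132, -1.146]
contact_force: [-0.4, -0.7, -0.7]
opening: 0.0511
```

```bash
python3 -c "
from h import *
go(*RACK['yel'],.17,YAWR)"
```

```text
t 2.95 pos [0.541  0.1305 0.2328] open 0.0511 F [-0.4 -0.7 -0.7]
turn [-0.0098 -0.004   0.0023] shift cm now-axes [-1.73  6.29  1.22] | in final axes [-1.71  6.28  1.29]
```

Request:
servo_tool:
  commands: [-0.0098, -0.004, 0.0023, -1.73, 3, 1.22, 0.6, 0, 0, 0, 0, 3.28, 0, 0.6, 0, 0, 0, 0, 0, 0, 0.6]

```text
t: 3.25
tool_pos: [0.5533, 0.1504, 0.1705]
tool_rot: [-1.253, 1.132, -1.137]
contact_force: [-0.4, -0.4, -1.8]
opening: 0.0515
```

```bash
python3 -c "
from h import *
go(*RACK['yel'],.066,YAWR)
d=viewer.get_image('wrist'); cv2.imwrite('pics/w1.png',d['frame'][:,:,::-1])
print(proj(d,(*RACK['yel'],.097)),proj(d,(*RACK['red'],.097)))
P=pts(d);hsv=cv2.cvtColor(d['frame'],cv2.COLOR_RGB2HSV);m=(hsv[...,0]>18)&(hsv[...,0]<36)&(hsv[...,1]>110)&(abs(P[...,2]-.097)<.008);q=P[m];print(len(q),np.median(q,0),(q.max(0)+q.min(0))/2)
"
```

```text
t 3.25 pos [0.5533 0.1504 0.1705] open 0.0515 F [-0.4 -0.4 -1.8]
turn [-0.0032  0.0031  0.001 ] shift cm now-axes [ 0.13 10.45 -0.16] | in final axes [ 0.14 10.45 -0.13]
[315.75830897 211.33578586] [314.31124195 116.65958043]
1832 [0.5518125  0.15209599 0.09687221] [0.55192648 0.15051668 0.09398803]
```

View pics/w1.png

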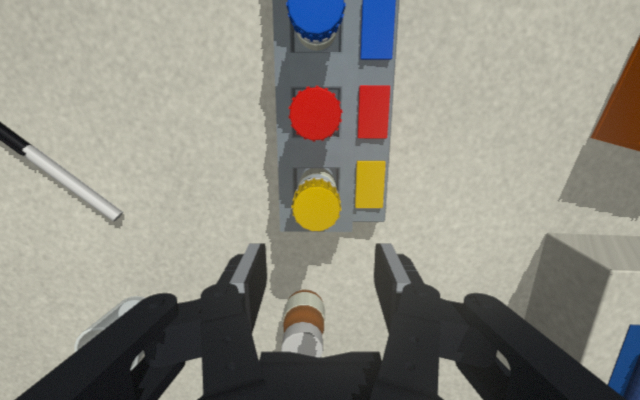

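Wrist view: yellow cap centred at about (316, 206), fingers straddling its column (265 to 375). It agrees with the top-camera estimate to about 2 mm. Going down.

Request:
servo_tool:
  commands: [-0.003, 0.003, 0, 0, 3, -0.15, 0.6, 0, 0, 0, 0, 3, 0, 0.6, 0, 0, 0, 0, 2.5, 0, 0.6, 0, 0, 0, 0, 1.9, 0, 0.6, 0, 0, 0, 0, 0, 0, 0.6]

```text
t: 3.8
tool_pos: [0.5704, 0.1492, 0.1]
tool_rot: [-1.221, 1.115, -1.157]
contact_force: [-0.4, 0.1, -1.3]
opening: 0.0513
```

```bash
python3 -c "
from h import *
go(*RACK['yel'],.066,YAWR)"
```

```text
t 3.8 pos [0.5704 0.1492 0.1   ] open 0.0513 F [-0.4  0.1 -1.3]
turn [-0.038  -0.005  -0.0009] shift cm now-axes [-0.12  3.33 -1.94] | in final axes [-0.13  3.4  -1.82]
```

```bash
python3 -c "
from h import *
o=monitor.get_obs();print(o['q'],o['dq'],o['effort'])
d=viewer.get_image('wrist'); cv2.imwrite('pics/w2.png',d['frame'][:,:,::-1])
go(*RACK['yel'],.066,YAWR)"
```

```text
[ 1.29932763e-01  6.17500842e-02  1.83200209e+00 -5.22452096e-04
  1.20981951e+00  3.80883383e-02] [-0.01168098 -0.07345308 -0.0816562   0.00455609  0.13950386 -0.0040361 ] [ 1.66341425e-01 -3.80360270e+01 -3.55425739e+01  2.80018378e-02
  4.14514309e-02  8.12321778e-04]
t 3.85 pos [0.5714 0.1492 0.101 ] open 0.051 F [0.7 0.2 1.2]
turn [-0.0409 -0.0051 -0.0008] shift cm now-axes [-0.13  3.42 -2.06] | in final axes [-0.14  3.5  -1.92]
```

View pics/w2.png

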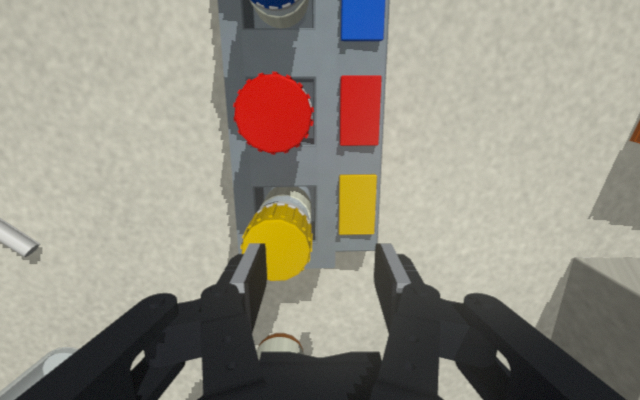

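Request:
servo_tool:
  commands: [0, 0, 0, 0, -2, 0, 0.6, -0.02, -0.003, 0, 0, 0, -1.0, 0.6, -0.02, -0.002, 0, -0.1, 0, -1.0, 0.6, 0, 0, 0, 0, 0, 0, 0.6, 0, 0, 0, 0, 0, 0, 0.6]

```text
t: 4.35
tool_pos: [0.5524, 0.1458, 0.1285]
tool_rot: [-1.245, 1.135, -1.143]
contact_force: [-0.4, 0.9, 0.5]
opening: 0.0514
```

```bash
python3 -c "
from h import *
go(.552,.150,.066,YAWR)"
```

```text
t 4.35 pos [0.5524 0.1458 0.1285] open 0.0514 F [-0.4  0.9  0.5]
turn [-0.0081 -0.0035 -0.0007] shift cm now-axes [-0.41  6.25 -0.05] | in final axes [-0.42  6.25  0.  ]
```

Request:
servo_tool:
  commands: [-0.008, -0.003, 0, -0.4, 0, 0, 0.6, 0, 0, 0, 0, 1, 0, 0.6, 0, 0, 0, 0, 1, 0, 0.6, 0, 0, 0, 0, 0, 0, 0.6]

```text
t: 4.75
tool_pos: [0.5502, 0.15, 0.1039]
tool_rot: [-1.257, 1.141, -1.135]
contact_force: [-0.9, 0.4, 0.7]
opening: 0.0514
```

```bash
python3 -c "
from h import *
go(.552,.150,.066,YAWR)"
```

```text
t 4.75 pos [0.5502 0.15   0.1039] open 0.0514 F [-0.9  0.4  0.7]
turn [ 0.0053 -0.     -0.0005] shift cm now-axes [0.02 3.79 0.2 ] | in final axes [0.02 3.79 0.18]
```

Slower steps track well.

Request:
servo_tool:
  commands: [0.005, 0, 0, 0, 0.3, 0.2, 0.6, 0, 0, 0, 0, 1, 0, 0.6, 0, 0, 0, 0, 1, 0, 0.6, 0, 0, 0, 0, 1, 0, 0.6, 0, 0, 0, 0, 0, 0, 0.6]

```text
t: 5.25
tool_pos: [0.5513, 0.1501, 0.0661]
tool_rot: [-1.255, 1.14, -1.136]
contact_force: [-0.7, -0.8, -0.5]
opening: 0.0514
```

```bash
python3 -c "
from h import *
go(.552,.150,.066,YAWR)"
```

```text
t 5.25 pos [0.5513 0.1501 0.0661] open 0.0514 F [-0.7 -0.8 -0.5]
turn [ 0.0028  0.     -0.0003] shift cm now-axes [0.02 0.01 0.06] | in final axes [0.02 0.01 0.06]
```

Request:
servo_tool:
  commands: [0.003, 0, 0, 0, 0, 0, 0, 0, 0, 0, 0, 0, 0, 0, 0, 0, 0, 0, 0, 0, 0, 0, 0, 0, 0, 0, 0, 0, 0, 0, 0, 0, 0, 0, 0, 0, 0, 0, 0, 0, 0, 0, 0, 0, 0, 0, 0, 0, 0, 0, 0, 0, 0, -1, 0, 0, 0, 0, 0, 0, -1, 0, 0]

```text
t: 6.15
tool_pos: [0.5509, 0.15, 0.0867]
tool_rot: [-1.254, 1.138, -1.137]
contact_force: [0.9, -0.2, -0.3]
opening: 0.0332
```

```bash
python3 -c "
from h import *
go(.552,.150,.22,YAWR)"
```

```text
t 6.15 pos [0.5509 0.15   0.0867] open 0.0332 F [ 0.9 -0.2 -0.3]
turn [ 0.0009 -0.     -0.0003] shift cm now-axes [ 1.000e-02 -1.333e+01  1.000e-01] | in final axes [ 1.000e-02 -1.333e+01  1.100e-01]
```

Request:
servo_tool:
  commands: [0, 0, 0, 0, -1, 0.1, 0, 0, 0, 0, 0, -1, 0, 0, 0, 0, 0, 0, -1, 0, 0, 0, 0, 0, 0, -1, 0, 0, 0, 0, 0, 0, -1.3, 0, 0, 0, 0, 0, 0, -1.5, 0, 0, 0, 0, 0, 0, -1.5, 0, 0, 0, 0, 0, 0, -1.5, 0, 0, 0, 0, 0, 0, -1.5, 0, 0, 0, 0, 0, 0, -1, 0, 0, 0, 0, 0, 0, 0, 0, 0]

```text
t: 7.25
tool_pos: [0.5541, 0.1504, 0.2269]
tool_rot: [-1.246, 1.132, -1.141]
contact_force: [0.3, -0.3, -0.6]
opening: 0.0332
```

```bash
python3 -c "
from h import *
go(*CELL['yel'],.21,YAWC)
d=viewer.get_image('scene'); cv2.imwrite('pics/s2.png',d['frame'][:,:,::-1])"
```

```text
t 7.25 pos [0.5541 0.1504 0.2269] open 0.0332 F [ 0.3 -0.3 -0.6]
turn [-0.0087 -0.113  -0.0002] shift cm now-axes [30.13  1.61 -6.57] | in final axes [29.19  1.69 -9.91]
```

View pics/s2.png

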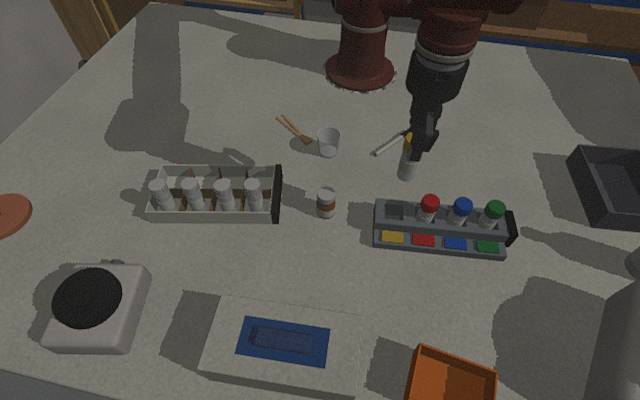

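The yellow vial is held and hangs upright at about (410, 160), its well empty.

Request:
servo_tool:
  commands: [-0.004, -0.056, 0, 1, 0, -0.2, 0, -0.004, -0.057, 0, 2, 0, -0.5, 0, 0, 0, 0, 2.6, 0, -0.9, 0, 0, 0, 0, 2.6, 0, -0.9, 0, 0, 0, 0, 2.6, 0, -0.9, 0, 0, 0, 0, 2.6, 0, -0.9, 0, 0, 0, 0, 2.6, 0, -0.9, 0, 0, 0, 0, 2.6, 0, -0.9, 0, 0, 0, 0, 2.6, 0, -0.9, 0, 0, 0, 0, 2.6, 0, -0.9, 0, 0, 0, 0, 2.6, 0, -0.9, 0, 0, 0, 0, 1.5, 0, -0.5, 0, 0, 0, 0, 1, 0, -0.3, 0, 0, 0, 0, 0, 0, 0, 0]

```text
t: 8.7
tool_pos: [0.5103, -0.1619, 0.2093]
tool_rot: [-1.317, 1.07, -1.029]
contact_force: [0.4, 0.4, -0.7]
opening: 0.0329
```

```bash
python3 -c "
from h import *
go(*CELL['yel'],.066,YAWC)"
```

```text
t 8.7 pos [ 0.5103 -0.1619  0.2093] open 0.0329 F [ 0.4  0.4 -0.7]
turn [ 0.0252  0.0073 -0.0117] shift cm now-axes [-0.26 14.31  1.24] | in final axes [-0.44 14.33  0.88]
```

Request:
servo_tool:
  commands: [0.012, 0.004, -0.006, -0.2, 0, 0.5, 0, 0.013, 0.003, -0.006, -0.15, 0, 0.4, 0, 0, 0, 0, 0, 0.8, 0, 0, 0, 0, 0, 0, 0.8, 0, 0, 0, 0, 0, 0, 0.8, 0, 0, 0, 0, 0, 0, 0, 0, 0]

```text
t: 9.3
tool_pos: [0.5188, -0.1522, 0.1815]
tool_rot: [-1.302, 1.051, -1.049]
contact_force: [-0.4, 0.2, -0.3]
opening: 0.0332
```

```bash
python3 -c "
from h import *
go(*CELL['yel'],.065,YAWC)
d=viewer.get_image('top');cv2.imwrite('pics/t3.png',cv2.resize(d['frame'][140:260,320:500,::-1],None,fx=4,fy=4,interpolation=cv2.INTER_CUBIC))
d=viewer.get_image('wrist'); cv2.imwrite('pics/w3.png',d['frame'][:,:,::-1])"
```

```text
t 9.3 pos [ 0.5188 -0.1522  0.1815] open 0.0332 F [-0.4  0.2 -0.3]
turn [-0.0004  0.0041 -0.0015] shift cm now-axes [ 0.35 11.65 -0.16] | in final axes [ 0.34 11.65 -0.16]
```

View pics/w3.png

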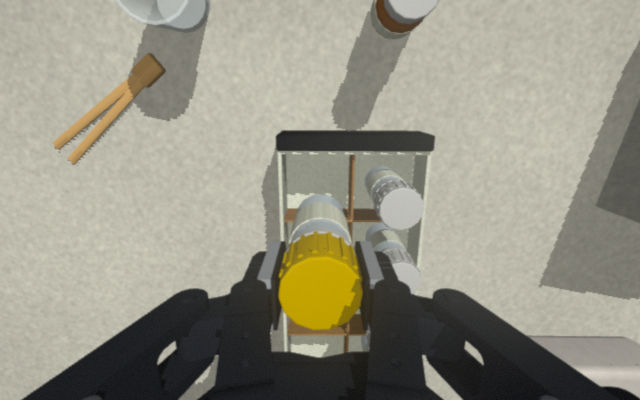

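View pics/t3.png

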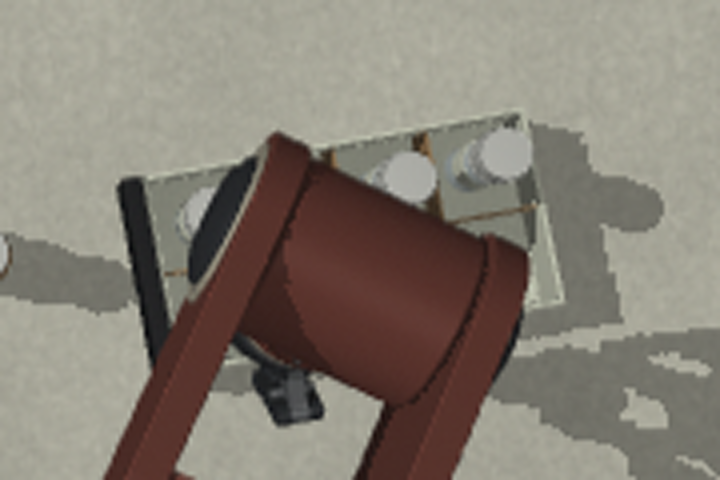

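```bash
python3 -c "
from h import *
d=viewer.get_image('wrist');im=d['frame'][:,:,::-1].copy()
c,s=np.cos(.21),np.sin(.21)
def W(x,y,z): return (.5693+c*x-s*y,-.243+s*x+c*y,z)
for p in [(0,64,37),(0,0,37),(-67,131,42),(67,131,42),(0,131,37),(-67,64,37),(67,-60,42),(-67,-60,42)]:
    u=proj(d,W(p[0]/1e3,p[1]/1e3,p[2]/1e3)); print(p,u.round(0)); cv2.circle(im,tuple(int(a) for a in u),2,(255,0,255),-1)
cv2.imwrite('pics/w4.png',cv2.resize(im[110:370,240:460],None,fx=2.3,fy=2.3))"
```

```text
(0, 64, 37) [350. 220.]
(0, 0, 37) [348. 280.]
(-67, 131, 42) [276. 149.]
(67, 131, 42) [429. 150.]
(0, 131, 37) [352. 149.]
(-67, 64, 37) [279. 219.]
(67, -60, 42) [411. 333.]
(-67, -60, 42) [282. 333.]
```

View pics/w4.png

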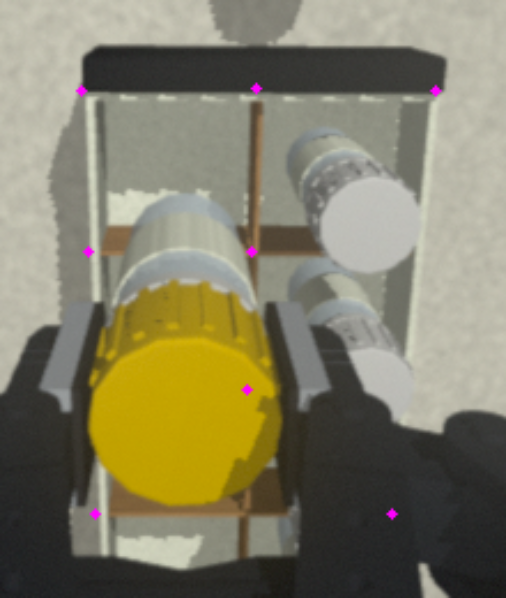

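Model overlay fits the carton within a few mm (divider crossing predicted (350,220), seen about (351,215)). Lowering.

Request:
servo_tool:
  commands: [0, 0.004, 0, 0.3, 0, -0.1, 0, 0, 0, 0, 0, 1, 0, 0, 0, 0, 0, 0, 1, 0, 0, 0, 0, 0, 0, 1, 0, 0, 0, 0, 0, 0, 1, 0, 0, 0, 0, 0, 0, 1, 0, 0, 0, 0, 0, 0, 1, 0, 0, 0, 0, 0, 0, 1, 0, 0, 0, 0, 0, 0, 1, 0, 0, 0, 0, 0, 0, 0, 0, 0]

```text
t: 10.45
tool_pos: [0.5192, -0.1565, 0.0958]
tool_rot: [-1.299, 1.053, -1.055]
contact_force: [-0.9, 0.5, -1.2]
opening: 0.033
```

```bash
python3 -c "
from h import *
go(*CELL['yel'],.065,YAWC)"
```

```text
t 10.45 pos [ 0.5192 -0.1565  0.0958] open 0.033 F [-0.9  0.5 -1.2]
turn [-0.002  -0.0015 -0.0003] shift cm now-axes [-0.1   3.08 -0.1 ] | in final axes [-0.1   3.08 -0.1 ]
```

Request:
servo_tool:
  commands: [-0.002, 0, 0, 0, 0.9, 0, 0, 0, 0, 0, 0, 0.8, 0, 0, 0, 0, 0, 0, 0.6, 0, 0, 0, 0, 0, 0, 0.5, 0, 0, 0, 0, 0, 0, 0, 0, 0, 0, 0, 0, 0, 0, 0, 0]

```text
t: 11.05
tool_pos: [0.52, -0.1568, 0.0661]
tool_rot: [-1.3, 1.053, -1.055]
contact_force: [-0.1, -0.1, -0.3]
opening: 0.0329
```

```bash
python3 -c "
from h import *
go(*CELL['yel'],.065,YAWC)"
```

```text
t 11.05 pos [ 0.52   -0.1568  0.0661] open 0.0329 F [-0.1 -0.1 -0.3]
turn [-0.0011 -0.0014  0.0007] shift cm now-axes [-0.14  0.11 -0.17] | in final axes [-0.14  0.11 -0.17]
```

Request:
servo_tool:
  commands: [0, 0, 0, 0, 0.15, 0, 0, 0, 0, 0, 0, 0, 0, 0, 0, 0, 0, 0, 0, 0, 0.52, 0, 0, 0, 0, 0, 0, 0.52, 0, 0, 0, 0, 0, 0, 0.52, 0, 0, 0, 0, 0, 0, 0.52, 0, 0, 0, 0, -1, 0, 0.52, 0, 0, 0, 0, -1, 0, 0.52, 0, 0, 0, 0, -1, 0, 0.52, 0, 0, 0, 0, -1.5, 0, 0.52, 0, 0, 0, 0, -1.5, 0, 0.52, 0, 0, 0, 0, -1.5, 0, 0.52, 0, 0, 0, 0, -1.5, 0, 0.52, 0, 0, 0, 0, -1, 0, 0.52, 0, 0, 0, 0, 0, 0, 0.52]

```text
t: 12.55
tool_pos: [0.5223, -0.1579, 0.1792]
tool_rot: [-1.298, 1.045, -1.063]
contact_force: [0.1, -0.3, -0.0]
opening: 0.0444
```

```bash
python3 -c "
from h import *
go(*RACK['red'],.17,YAWR)
d=viewer.get_image('wrist'); cv2.imwrite('pics/w5.png',d['frame'][:,:,::-1])
d=viewer.get_image('scene'); cv2.imwrite('pics/s5.png',d['frame'][:,:,::-1])"
```

```text
t 12.55 pos [ 0.5223 -0.1579  0.1792] open 0.0444 F [ 0.1 -0.3 -0. ]
turn [-0.0095  0.1117  0.0061] shift cm now-axes [-35.82   0.77   9.9 ] | in final axes [-36.69   0.92   5.85]
```

View pics/w5.png

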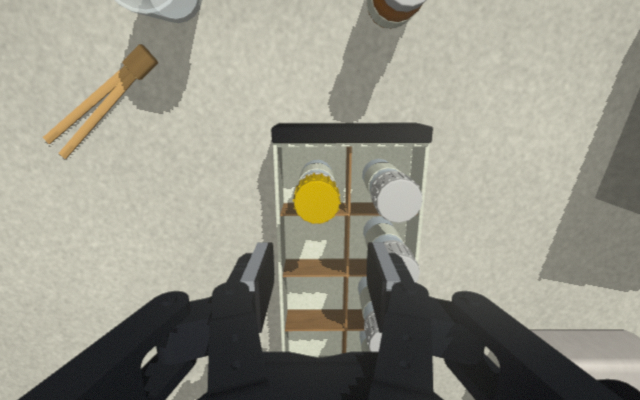

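View pics/s5.png

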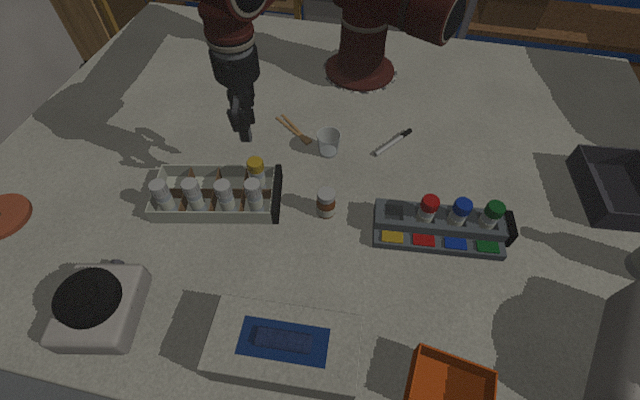

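Yellow stands upright in the band-end cell at wrist pixel (317,200). Next red.

Request:
servo_tool:
  commands: [-0.005, 0.056, 0.003, -1, -0.3, 0.3, 0.6, -0.005, 0.056, 0.003, -2, -0.3, 0.4, 0.6, 0, 0, 0, -2.8, 0, 0.43, 0.6, 0, 0, 0, -2.8, 0, 0.43, 0.6, 0, 0, 0, -2.8, 0, 0.43, 0.6, 0, 0, 0, -2.8, 0, 0.43, 0.6, 0, 0, 0, -2.8, 0, 0.43, 0.6, 0, 0, 0, -2.8, 0, 0.43, 0.6, 0, 0, 0, -2.8, 0, 0.43, 0.6, 0, 0, 0, -2.8, 0, 0.43, 0.6, 0, 0, 0, -2.8, 0, 0.43, 0.6, 0, 0, 0, -2.8, 0, 0.43, 0.6, 0, 0, 0, -2.8, 0, 0.43, 0.6, 0, 0, 0, -1.8, 0, 0.3, 0.6, 0, 0, 0, -0.8, 0, 0.1, 0.6, 0, 0, 0, 0, 0, 0, 0.6]

```text
t: 14.25
tool_pos: [0.5327, 0.2245, 0.1608]
tool_rot: [-1.278, 1.176, -1.121]
contact_force: [0.3, -0.2, 0.6]
opening: 0.0514
```

```bash
cat >> h.py <<'E'
def cap(c):
    d=viewer.get_image('wrist');P=pts(d);hsv=cv2.cvtColor(d['frame'],cv2.COLOR_RGB2HSV);h=hsv[...,0].astype(int)
    m=dict(red=(h<8)|(h>172),yel=(h>18)&(h<36),grn=(h>45)&(h<85),blu=(h>100)&(h<130))[c]&(hsv[...,1]>110)&(abs(P[...,2]-.096)<.006)
    q=P[m];print(c,len(q),np.median(q,0).round(4),((q.max(0)+q.min(0))/2).round(4))
E
python3 -c "
from h import *
cap('red'); go(*RACK['red'],.13,YAWR)"
```

```text
red 1912 [0.5449 0.2168 0.0969] [0.5452 0.2155 0.0945]
t 14.3 pos [0.5327 0.2239 0.1607] open 0.0515 F [-0.  -0.2 -0.1]
turn [ 0.0422 -0.009  -0.0053] shift cm now-axes [1.21 3.01 1.26] | in final axes [1.2  3.07 1.12]
```

Request:
servo_tool:
  commands: [0.021, -0.005, -0.003, 0.5, 0, 0.6, 0.6, 0.021, -0.004, -0.002, 0.45, 0, 0.55, 0.6, 0, 0, 0, 0, 0.8, 0, 0.6, 0, 0, 0, 0, 0.8, 0, 0.6, 0, 0, 0, 0, 0.8, 0, 0.6, 0, 0, 0, 0, 0, 0, 0.6]

```text
t: 14.9
tool_pos: [0.5459, 0.2105, 0.1333]
tool_rot: [-1.251, 1.138, -1.143]
contact_force: [0.2, -0.8, -0.1]
opening: 0.051
```

```bash
python3 -c "
from h import *
go(.545,.215,.066,YAWR)"
```

```text
t 14.9 pos [0.5459 0.2105 0.1333] open 0.051 F [ 0.2 -0.8 -0.1]
turn [-0.0021 -0.0042  0.0016] shift cm now-axes [-0.46  6.72 -0.07] | in final axes [-0.45  6.73 -0.05]
```

Request:
servo_tool:
  commands: [-0.002, -0.004, 0.0016, -0.4, 0, 0, 0.6, 0, 0, 0, 0, 0.9, 0, 0.6, 0, 0, 0, 0, 0.9, 0, 0.6, 0, 0, 0, 0, 0.9, 0, 0.6, 0, 0, 0, 0, 0.9, 0, 0.6, 0, 0, 0, 0, 0, 0, 0.6]

```text
t: 15.5
tool_pos: [0.545, 0.2152, 0.0933]
tool_rot: [-1.255, 1.138, -1.136]
contact_force: [-1.1, 0.5, -0.2]
opening: 0.0515
```

```bash
python3 -c "
from h import *
go(.545,.215,.066,YAWR)"
```

```text
t 15.5 pos [0.545  0.2152 0.0933] open 0.0515 F [-1.1  0.5 -0.2]
turn [ 0.0014  0.0008 -0.    ] shift cm now-axes [0.02 2.73 0.  ] | in final axes [ 0.02  2.73 -0.  ]
```

Aligned; descend the rest, close, lift (as before).

Request:
servo_tool:
  commands: [0, 0, 0, 0, 0.9, 0, 0.6, 0, 0, 0, 0, 0.9, 0, 0.6, 0, 0, 0, 0, 0.7, 0, 0.6, 0, 0, 0, 0, 0, 0, 0.6, 0, 0, 0, 0, 0, 0, 0, 0, 0, 0, 0, 0, 0, 0, 0, 0, 0, 0, 0, 0, 0, 0, 0, 0, 0, 0, 0, 0, 0, 0, 0, 0, 0, 0, 0]

```text
t: 16.4
tool_pos: [0.5455, 0.2153, 0.0666]
tool_rot: [-1.254, 1.137, -1.137]
contact_force: [0.3, 0.2, -0.5]
opening: 0.0331
```

Request:
servo_tool:
  commands: [0, 0, 0, 0, 0, 0, 0, 0, 0, 0, 0, -1, 0, 0, 0, 0, 0, 0, -1, 0, 0, 0, 0, 0, 0, -1, 0, 0, 0, 0, 0, 0, -1, 0, 0, 0, 0, 0, 0, -1, 0, 0, 0, 0, 0, 0, -1, 0, 0, 0, 0, 0, 0, -1.3, 0, 0, 0, 0, 0, 0, -1.4, 0, 0, 0, 0, 0, 0, -1.4, 0, 0, 0, 0, 0, 0, -1.4, 0, 0, 0, 0, 0, 0, -1.4, 0, 0, 0, 0, 0, 0, -1, 0, 0, 0, 0, 0, 0, 0, 0, 0]

```text
t: 17.8
tool_pos: [0.5468, 0.2156, 0.2219]
tool_rot: [-1.248, 1.133, -1.139]
contact_force: [-0.1, -0.2, -0.3]
opening: 0.0328
```

```bash
python3 -c "
from h import *
go(*CELL['red'],.21,YAWC)"
```

```text
t 17.8 pos [0.5468 0.2156 0.2219] open 0.0328 F [-0.1 -0.2 -0.3]
turn [-0.006  -0.1122 -0.0008] shift cm now-axes [43.04  1.11 -5.78] | in final axes [ 42.12   1.19 -10.56]
```

Request:
servo_tool:
  commands: [-0.003, -0.056, 0, 1, 0, -0.2, 0, -0.003, -0.056, 0, 2, 0, -0.5, 0, 0, 0, 0, 2.6, 0, -0.63, 0, 0, 0, 0, 2.6, 0, -0.63, 0, 0, 0, 0, 2.6, 0, -0.63, 0, 0, 0, 0, 2.6, 0, -0.63, 0, 0, 0, 0, 2.6, 0, -0.63, 0, 0, 0, 0, 2.6, 0, -0.63, 0, 0, 0, 0, 2.6, 0, -0.63, 0, 0, 0, 0, 2.6, 0, -0.63, 0, 0, 0, 0, 2.6, 0, -0.63, 0, 0, 0, 0, 2.6, 0, -0.63, 0, 0, 0, 0, 2.6, 0, -0.63, 0, 0, 0, 0, 2.6, 0, -0.63, 0, 0, 0, 0, 2.6, 0, -0.63, 0, 0, 0, 0, 2.6, 0, -0.63, 0, 0, 0, 0, 1.6, 0, -0.4, 0, 0, 0, 0, 0.8, 0, -0.2, 0, 0, 0, 0, 0, 0, 0, 0]

```text
t: 19.7
tool_pos: [0.528, -0.229, 0.2083]
tool_rot: [-1.312, 1.066, -1.031]
contact_force: [0.9, -0.4, -0.1]
opening: 0.0332
```

```bash
python3 -c "
from h import *
go(*CELL['red'],.18,YAWC)"
```

```text
t 19.7 pos [ 0.528  -0.229   0.2083] open 0.0332 F [ 0.9 -0.4 -0.1]
turn [ 0.0192  0.0073 -0.0114] shift cm now-axes [-0.93  2.83  0.61] | in final axes [-0.97  2.83  0.54]
```

Request:
servo_tool:
  commands: [0.01, 0.004, -0.006, -0.3, 0, 0.3, 0, 0.009, 0.003, -0.005, -0.3, 0, 0.2, 0, 0, 0, 0, 0, 1, 0, 0, 0, 0, 0, 0, 1, 0, 0, 0, 0, 0, 0, 1, 0, 0, 0, 0, 0, 0, 1, 0, 0, 0, 0, 0, 0, 0, 0, 0]

```text
t: 20.4
tool_pos: [0.5317, -0.2166, 0.1634]
tool_rot: [-1.301, 1.051, -1.048]
contact_force: [-0.5, -0.8, -1.3]
opening: 0.0331
```

```bash
python3 -c "
from h import *
go(*CELL['red'],.065,YAWC)"
```

```text
t 20.4 pos [ 0.5317 -0.2166  0.1634] open 0.0331 F [-0.5 -0.8 -1.3]
turn [-0.0003  0.0047 -0.0025] shift cm now-axes [ 0.19  9.84 -0.08] | in final axes [ 0.17  9.84 -0.08]
```

Request:
servo_tool:
  commands: [0, 0.005, -0.002, 0.15, 0, -0.08, 0, 0, 0, 0, 0, 1, 0, 0, 0, 0, 0, 0, 1, 0, 0, 0, 0, 0, 0, 1, 0, 0, 0, 0, 0, 0, 1, 0, 0, 0, 0, 0, 0, 1, 0, 0, 0, 0, 0, 0, 1, 0, 0, 0, 0, 0, 0, 0.8, 0, 0, 0, 0, 0, 0, 0.6, 0, 0, 0, 0, 0, 0, 0, 0, 0]

```text
t: 21.4
tool_pos: [0.5307, -0.2185, 0.0818]
tool_rot: [-1.301, 1.056, -1.053]
contact_force: [0.9, 0.0, 0.0]
opening: 0.0332
```

```bash
python3 -c "
from h import *
go(*CELL['red'],.065,YAWC)"
```

```text
t 21.4 pos [ 0.5307 -0.2185  0.0818] open 0.0332 F [0.9 0.  0. ]
turn [ 0.001  -0.0014 -0.0014] shift cm now-axes [0.01 1.68 0.06] | in final axes [0.   1.68 0.06]
```

Request:
servo_tool:
  commands: [0, 0, 0, 0, 0.7, 0, 0, 0, 0, 0, 0, 0.5, 0, 0, 0, 0, 0, 0, 0.35, 0, 0, 0, 0, 0, 0, 0, 0, 0, 0, 0, 0, 0, 0, 0, 0]

```text
t: 21.9
tool_pos: [0.5316, -0.2189, 0.066]
tool_rot: [-1.3, 1.054, -1.054]
contact_force: [1.3, 0.2, -0.4]
opening: 0.0326
```

```bash
python3 -c "
from h import *
go(*CELL['red'],.065,YAWC)"
```

```text
t 21.9 pos [ 0.5316 -0.2189  0.066 ] open 0.0326 F [ 1.3  0.2 -0.4]
turn [-0.0006 -0.0013  0.0001] shift cm now-axes [-0.06  0.1  -0.01] | in final axes [-0.06  0.1  -0.01]
```

Request:
servo_tool:
  commands: [0, 0, 0, 0, 0.15, 0, 0, 0, 0, 0, 0, 0, 0, 0, 0, 0, 0, 0, 0, 0, 0.52, 0, 0, 0, 0, 0, 0, 0.52, 0, 0, 0, 0, 0, 0, 0.52, 0, 0, 0, 0, 0, 0, 0.52, 0, 0, 0, 0, -1, 0, 0.52, 0, 0, 0, 0, -1, 0, 0.52, 0, 0, 0, 0, -1, 0, 0.52, 0, 0, 0, 0, -1.5, 0, 0.52, 0, 0, 0, 0, -1.5, 0, 0.52, 0, 0, 0, 0, -1.5, 0, 0.52, 0, 0, 0, 0, -1.5, 0, 0.52, 0, 0, 0, 0, -1, 0, 0.52, 0, 0, 0, 0, 0, 0, 0.52]

```text
t: 23.4
tool_pos: [0.5338, -0.2202, 0.1791]
tool_rot: [-1.299, 1.045, -1.062]
contact_force: [0.5, 0.9, 0.5]
opening: 0.0446
```

```bash
python3 -c "
from h import *
go(*RACK['blu'],.17,YAWR)
d=viewer.get_image('wrist'); cv2.imwrite('pics/w6.png',d['frame'][:,:,::-1])"
```

```text
t 23.4 pos [ 0.5338 -0.2202  0.1791] open 0.0446 F [0.5 0.9 0.5]
turn [-0.0081  0.1118  0.0061] shift cm now-axes [-48.43   0.67  10.83] | in final axes [-49.33   0.91   5.36]
```

View pics/w6.png

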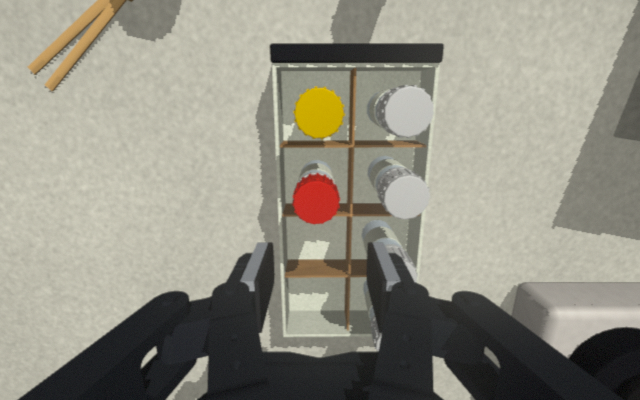

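Yellow (320,112) and red (316,200) stand upright in the two band-side cells. Next blue.

Request:
servo_tool:
  commands: [-0.005, 0.056, 0.003, -1, -0.3, 0.3, 0.6, -0.005, 0.056, 0.003, -2, -0.3, 0.4, 0.6, 0, 0, 0, -3, 0, 0.38, 0.6, 0, 0, 0, -3, 0, 0.38, 0.6, 0, 0, 0, -3, 0, 0.38, 0.6, 0, 0, 0, -3, 0, 0.38, 0.6, 0, 0, 0, -3, 0, 0.38, 0.6, 0, 0, 0, -3, 0, 0.38, 0.6, 0, 0, 0, -3, 0, 0.38, 0.6, 0, 0, 0, -3, 0, 0.38, 0.6, 0, 0, 0, -3, 0, 0.38, 0.6, 0, 0, 0, -3, 0, 0.38, 0.6, 0, 0, 0, -3, 0, 0.38, 0.6, 0, 0, 0, -3, 0, 0.38, 0.6, 0, 0, 0, -3, 0, 0.38, 0.6, 0, 0, 0, -3, 0, 0.38, 0.6, 0, 0, 0, -2, 0, 0.3, 0.6, 0, 0, 0, -0.8, 0, 0.1, 0.6, 0, 0, 0, 0, 0, 0, 0.6]

```text
t: 25.35
tool_pos: [0.5406, 0.2804, 0.1627]
tool_rot: [-1.277, 1.173, -1.123]
contact_force: [-0.5, 0.2, -0.3]
opening: 0.0512
```

```bash
python3 -c "
from h import *
cap('blu'); go(*RACK['blu'],.13,YAWR)"
```

```text
blu 1909 [0.5393 0.28   0.0969] [0.5396 0.2783 0.0945]
t 25.4 pos [0.5405 0.2798 0.1626] open 0.0514 F [-0.3 -0.3  0.1]
turn [ 0.0395 -0.009  -0.0035] shift cm now-axes [ 0.38  3.26 -0.02] | in final axes [ 0.37  3.26 -0.15]
```

Request:
servo_tool:
  commands: [0.02, -0.005, -0.002, 0, 0, -0.1, 0.6, 0.019, -0.004, -0.002, 0, 0, 0, 0.6, 0, 0, 0, 0, 0.8, 0, 0.6, 0, 0, 0, 0, 0.8, 0, 0.6, 0, 0, 0, 0, 0.8, 0, 0.6, 0, 0, 0, 0, 0, 0, 0.6]

```text
t: 26.0
tool_pos: [0.5392, 0.2755, 0.1358]
tool_rot: [-1.252, 1.138, -1.143]
contact_force: [0.3, -0.6, 0.1]
opening: 0.0511
```

```bash
python3 -c "
from h import *
go(.5393,.278,.066,YAWR)"
```

```text
t 26.0 pos [0.5392 0.2755 0.1358] open 0.0511 F [ 0.3 -0.6  0.1]
turn [-0.0015 -0.0038  0.0024] shift cm now-axes [-0.27  6.97  0.02] | in final axes [-0.25  6.98  0.04]
```

Request:
servo_tool:
  commands: [-0.0015, -0.004, 0.002, -0.2, 0, 0, 0.6, 0, 0, 0, 0, 0.9, 0, 0.6, 0, 0, 0, 0, 0.9, 0, 0.6, 0, 0, 0, 0, 0.9, 0, 0.6, 0, 0, 0, 0, 0.9, 0, 0.6, 0, 0, 0, 0, 0, 0, 0.6]

```text
t: 26.6
tool_pos: [0.5389, 0.2775, 0.0958]
tool_rot: [-1.255, 1.138, -1.137]
contact_force: [0.6, -0.0, -1.2]
opening: 0.0513
```

```bash
python3 -c "
from h import *
go(.5393,.278,.066,YAWR)"
```

```text
t 26.6 pos [0.5389 0.2775 0.0958] open 0.0513 F [ 0.6 -0.  -1.2]
turn [0.0013 0.0005 0.0005] shift cm now-axes [-0.05  2.98  0.05] | in final axes [-0.05  2.98  0.05]
```

Request:
servo_tool:
  commands: [0, 0, 0, 0, 0.9, 0, 0.6, 0, 0, 0, 0, 0.9, 0, 0.6, 0, 0, 0, 0, 0.9, 0, 0.6, 0, 0, 0, 0, 0, 0, 0.6, 0, 0, 0, 0, 0, 0, 0, 0, 0, 0, 0, 0, 0, 0, 0, 0, 0, 0, 0, 0, 0, 0, 0, 0, 0, 0, 0, 0, 0, 0, 0, 0, 0, 0, 0]

```text
t: 27.5
tool_pos: [0.5392, 0.2777, 0.0668]
tool_rot: [-1.254, 1.137, -1.137]
contact_force: [0.5, -0.1, 0.1]
opening: 0.033
```

Request:
servo_tool:
  commands: [0, 0, 0, 0, 0, 0, 0, 0, 0, 0, 0, -1, 0, 0, 0, 0, 0, 0, -1, 0, 0, 0, 0, 0, 0, -1, 0, 0, 0, 0, 0, 0, -1, 0, 0, 0, 0, 0, 0, -1, 0, 0, 0, 0, 0, 0, -1, 0, 0, 0, 0, 0, 0, -1.3, 0, 0, 0, 0, 0, 0, -1.4, 0, 0, 0, 0, 0, 0, -1.4, 0, 0, 0, 0, 0, 0, -1.4, 0, 0, 0, 0, 0, 0, -1.4, 0, 0, 0, 0, 0, 0, -1, 0, 0, 0, 0, 0, 0, 0, 0, 0]

```text
t: 28.9
tool_pos: [0.5405, 0.2781, 0.2222]
tool_rot: [-1.249, 1.134, -1.139]
contact_force: [0.2, -0.0, 0.1]
opening: 0.0326
```

```bash
python3 -c "
from h import *
go(*CELL['blu'],.21,YAWC)"
```

```text
t 28.9 pos [0.5405 0.2781 0.2222] open 0.0326 F [ 0.2 -0.   0.1]
turn [-0.0057 -0.1124 -0.001 ] shift cm now-axes [55.69  1.12 -5.03] | in final axes [ 54.77   1.22 -11.24]
```

Request:
servo_tool:
  commands: [-0.003, -0.056, 0, 1, 0, -0.2, 0, -0.003, -0.056, 0, 2, 0, -0.5, 0, 0, 0, 0, 3.2, 0, -0.65, 0, 0, 0, 0, 3.2, 0, -0.65, 0, 0, 0, 0, 3.2, 0, -0.65, 0, 0, 0, 0, 3.2, 0, -0.65, 0, 0, 0, 0, 3.2, 0, -0.65, 0, 0, 0, 0, 3.2, 0, -0.65, 0, 0, 0, 0, 3.2, 0, -0.65, 0, 0, 0, 0, 3.2, 0, -0.65, 0, 0, 0, 0, 3.2, 0, -0.65, 0, 0, 0, 0, 3.2, 0, -0.65, 0, 0, 0, 0, 3.2, 0, -0.65, 0, 0, 0, 0, 3.2, 0, -0.65, 0, 0, 0, 0, 3.2, 0, -0.65, 0, 0, 0, 0, 3.2, 0, -0.65, 0, 0, 0, 0, 3.2, 0, -0.65, 0, 0, 0, 0, 1.6, 0, -0.3, 0, 0, 0, 0, 0.8, 0, -0.2, 0, 0, 0, 0, 0, 0, 0, 0]

```text
t: 30.9
tool_pos: [0.5388, -0.2856, 0.2076]
tool_rot: [-1.311, 1.066, -1.031]
contact_force: [0.3, 0.5, -0.6]
opening: 0.0329
```

```bash
python3 -c "
from h import *
go(*CELL['blu'],.18,YAWC)"
```

```text
t 30.9 pos [ 0.5388 -0.2856  0.2076] open 0.0329 F [ 0.3  0.5 -0.6]
turn [ 0.0188  0.0075 -0.0121] shift cm now-axes [-0.29  2.75  0.73] | in final axes [-0.33  2.76  0.68]
```

Request:
servo_tool:
  commands: [0.01, 0.004, -0.006, 0, 0, 0.3, 0, 0.009, 0.004, -0.006, 0, 0, 0.3, 0, 0, 0, 0, 0, 1, 0, 0, 0, 0, 0, 0, 1, 0, 0, 0, 0, 0, 0, 1, 0, 0, 0, 0, 0, 0, 1, 0, 0, 0, 0, 0, 0, 0, 0, 0]

```text
t: 31.6
tool_pos: [0.5453, -0.2785, 0.1626]
tool_rot: [-1.301, 1.051, -1.048]
contact_force: [-0.6, 0.0, -1.0]
opening: 0.033
```

```bash
python3 -c "
from h import *
go(*CELL['blu'],.065,YAWC)"
```

```text
t 31.6 pos [ 0.5453 -0.2785  0.1626] open 0.033 F [-0.6  0.  -1. ]
turn [-0.0006  0.0046 -0.0024] shift cm now-axes [ 0.26  9.76 -0.11] | in final axes [ 0.24  9.76 -0.11]
```

Request:
servo_tool:
  commands: [0, 0.005, -0.002, 0.2, 0, -0.08, 0, 0, 0, 0, 0, 1, 0, 0, 0, 0, 0, 0, 1, 0, 0, 0, 0, 0, 0, 1, 0, 0, 0, 0, 0, 0, 1, 0, 0, 0, 0, 0, 0, 1, 0, 0, 0, 0, 0, 0, 1, 0, 0, 0, 0, 0, 0, 0.8, 0, 0, 0, 0, 0, 0, 0.6, 0, 0, 0, 0, 0, 0, 0, 0, 0]

```text
t: 32.6
tool_pos: [0.5444, -0.2808, 0.0809]
tool_rot: [-1.3, 1.055, -1.053]
contact_force: [-0.8, -0.0, -0.9]
opening: 0.0331
```

Request:
servo_tool:
  commands: [0, 0, 0, 0, 0.6, 0, 0, 0, 0, 0, 0, 0.5, 0, 0, 0, 0, 0, 0, 0.3, 0, 0, 0, 0, 0, 0, 0, 0, 0, 0, 0, 0, 0, 0, 0, 0]

```text
t: 33.1
tool_pos: [0.5453, -0.2814, 0.067]
tool_rot: [-1.3, 1.053, -1.055]
contact_force: [0.5, 0.2, -1.4]
opening: 0.0331
```

```bash
python3 -c "
from h import *
go(*CELL['blu'],.065,YAWC)"
```

```text
t 33.1 pos [ 0.5453 -0.2814  0.067 ] open 0.0331 F [ 0.5  0.2 -1.4]
turn [-0.0011 -0.0015  0.0003] shift cm now-axes [-0.05  0.2  -0.05] | in final axes [-0.05  0.2  -0.05]
```

Request:
servo_tool:
  commands: [0, 0, 0, 0, 0.25, 0, 0, 0, 0, 0, 0, 0, 0, 0, 0, 0, 0, 0, 0, 0, 0.52, 0, 0, 0, 0, 0, 0, 0.52, 0, 0, 0, 0, 0, 0, 0.52, 0, 0, 0, 0, 0, 0, 0.52, 0, 0, 0, 0, -1, 0, 0.52, 0, 0, 0, 0, -1, 0, 0.52, 0, 0, 0, 0, -1, 0, 0.52, 0, 0, 0, 0, -1.5, 0, 0.52, 0, 0, 0, 0, -1.5, 0, 0.52, 0, 0, 0, 0, -1.5, 0, 0.52, 0, 0, 0, 0, -1.5, 0, 0.52, 0, 0, 0, 0, -1, 0, 0.52, 0, 0, 0, 0, 0, 0, 0.52]

```text
t: 34.6
tool_pos: [0.5474, -0.2828, 0.1791]
tool_rot: [-1.299, 1.045, -1.063]
contact_force: [0.2, -0.4, -0.1]
opening: 0.0446
```

```bash
python3 -c "
from h import *
go(*RACK['grn'],.17,YAWR)
d=viewer.get_image('wrist'); cv2.imwrite('pics/w7.png',d['frame'][:,:,::-1])"
```

```text
t 34.6 pos [ 0.5474 -0.2828  0.1791] open 0.0446 F [ 0.2 -0.4 -0.1]
turn [-0.0083  0.1116  0.0068] shift cm now-axes [-61.14   0.55  11.33] | in final axes [-62.02   0.91   4.45]
```

View pics/w7.png

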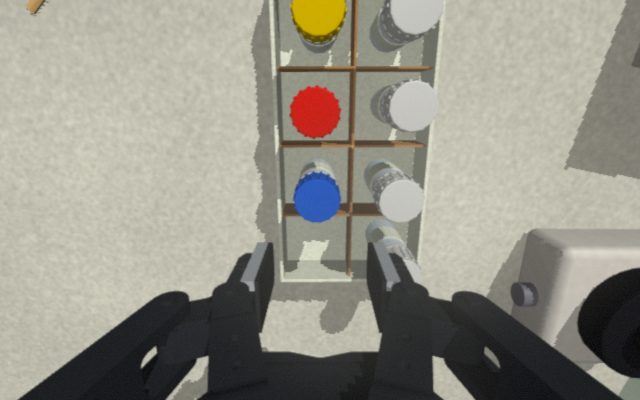

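Yellow, red and blue are all upright in their cells; the last cell is free. Now green.

Request:
servo_tool:
  commands: [-0.005, 0.056, 0.003, -1, -0.3, 0.3, 0.6, -0.005, 0.056, 0.003, -2, -0.3, 0.4, 0.6, 0, 0, 0, -3.7, 0, 0.28, 0.6, 0, 0, 0, -3.7, 0, 0.28, 0.6, 0, 0, 0, -3.7, 0, 0.28, 0.6, 0, 0, 0, -3.7, 0, 0.28, 0.6, 0, 0, 0, -3.7, 0, 0.28, 0.6, 0, 0, 0, -3.7, 0, 0.28, 0.6, 0, 0, 0, -3.7, 0, 0.28, 0.6, 0, 0, 0, -3.7, 0, 0.28, 0.6, 0, 0, 0, -3.7, 0, 0.28, 0.6, 0, 0, 0, -3.7, 0, 0.28, 0.6, 0, 0, 0, -3.7, 0, 0.28, 0.6, 0, 0, 0, -3.7, 0, 0.28, 0.6, 0, 0, 0, -3.7, 0, 0.28, 0.6, 0, 0, 0, -3.7, 0, 0.28, 0.6, 0, 0, 0, -3.7, 0, 0.28, 0.6, 0, 0, 0, -1.6, 0, 0.2, 0.6, 0, 0, 0, -0.8, 0, 0.1, 0.6, 0, 0, 0, 0, 0, 0, 0.6]

```text
t: 36.65
tool_pos: [0.5298, 0.3511, 0.1631]
tool_rot: [-1.277, 1.171, -1.127]
contact_force: [0.5, -1.0, -0.8]
opening: 0.0513
```

```bash
python3 -c "
from h import *
cap('grn'); go(*RACK['grn'],.13,YAWR)"
```

```text
grn 1845 [0.5324 0.3429 0.0969] [0.5328 0.3419 0.0945]
t 36.7 pos [0.5298 0.3505 0.163 ] open 0.0513 F [-0.8 -0.  -0.1]
turn [ 0.0375 -0.0103 -0.0012] shift cm now-axes [1.18 3.29 0.2 ] | in final axes [1.18 3.3  0.07]
```

Target (0.5322, 0.341).

Request:
servo_tool:
  commands: [0.019, -0.005, -0.001, 0.4, 0, 0.1, 0.6, 0.018, -0.005, 0, 0.3, 0, 0, 0.6, 0, 0, 0, 0, 0.8, 0, 0.6, 0, 0, 0, 0, 0.8, 0, 0.6, 0, 0, 0, 0, 0.8, 0, 0.6, 0, 0, 0, 0, 0, 0, 0.6]

```text
t: 37.3
tool_pos: [0.5322, 0.3376, 0.1366]
tool_rot: [-1.251, 1.139, -1.144]
contact_force: [0.4, 0.2, -1.0]
opening: 0.0511
```

```bash
python3 -c "
from h import *
go(.5322,.341,.066,YAWR)"
```

```text
t 37.3 pos [0.5322 0.3376 0.1366] open 0.0511 F [ 0.4  0.2 -1. ]
turn [-0.0021 -0.0055  0.0016] shift cm now-axes [-0.35  7.06  0.01] | in final axes [-0.34  7.06  0.03]
```

Request:
servo_tool:
  commands: [-0.002, -0.005, 0.0016, -0.3, 0, 0, 0.6, 0, 0, 0, 0, 0.9, 0, 0.6, 0, 0, 0, 0, 0.9, 0, 0.6, 0, 0, 0, 0, 0.9, 0, 0.6, 0, 0, 0, 0, 0.9, 0, 0.6, 0, 0, 0, 0, 0, 0, 0.6]

```text
t: 37.9
tool_pos: [0.5316, 0.3411, 0.0965]
tool_rot: [-1.255, 1.138, -1.137]
contact_force: [-0.9, -0.2, -0.1]
opening: 0.0511
```

```bash
python3 -c "
from h import *
go(.5322,.341,.066,YAWR)"
```

```text
t 37.9 pos [0.5316 0.3411 0.0965] open 0.0511 F [-0.9 -0.2 -0.1]
turn [0.0014 0.0004 0.0002] shift cm now-axes [0.01 3.05 0.07] | in final axes [0.01 3.05 0.06]
```

Request:
servo_tool:
  commands: [0, 0, 0, 0, 0.9, 0, 0.6, 0, 0, 0, 0, 1, 0, 0.6, 0, 0, 0, 0, 0.9, 0, 0.6, 0, 0, 0, 0, 0, 0, 0.6, 0, 0, 0, 0, 0, 0, 0, 0, 0, 0, 0, 0, 0, 0, 0, 0, 0, 0, 0, 0, 0, 0, 0, 0, 0, 0, 0, 0, 0, 0, 0, 0, 0, 0, 0]

```text
t: 38.8
tool_pos: [0.532, 0.3413, 0.0665]
tool_rot: [-1.254, 1.137, -1.137]
contact_force: [-0.3, 0.1, -1.2]
opening: 0.033
```

Request:
servo_tool:
  commands: [0, 0, 0, 0, 0, 0, 0, 0, 0, 0, 0, -1, 0, 0, 0, 0, 0, 0, -1, 0, 0, 0, 0, 0, 0, -1, 0, 0, 0, 0, 0, 0, -1, 0, 0, 0, 0, 0, 0, -1, 0, 0, 0, 0, 0, 0, -1, 0, 0, 0, 0, 0, 0, -1.3, 0, 0, 0, 0, 0, 0, -1.4, 0, 0, 0, 0, 0, 0, -1.4, 0, 0, 0, 0, 0, 0, -1.4, 0, 0, 0, 0, 0, 0, -1.4, 0, 0, 0, 0, 0, 0, -1, 0, 0, 0, 0, 0, 0, 0, 0, 0]

```text
t: 40.2
tool_pos: [0.5332, 0.3419, 0.222]
tool_rot: [-1.248, 1.134, -1.138]
contact_force: [-0.5, -0.4, -0.9]
opening: 0.0329
```

```bash
python3 -c "
from h import *
go(*CELL['grn'],.21,YAWC)"
```

```text
t 40.2 pos [0.5332 0.3419 0.222 ] open 0.0329 F [-0.5 -0.4 -0.9]
turn [-0.0057 -0.1125 -0.002 ] shift cm now-axes [68.47  1.02 -4.21] | in final axes [ 67.56   1.2  -11.86]
```

Request:
servo_tool:
  commands: [-0.003, -0.056, 0, 1, 0, -0.2, 0, -0.003, -0.056, 0, 2, 0, -0.5, 0, 0, 0, 0, 3.2, 0, -0.53, 0, 0, 0, 0, 3.2, 0, -0.53, 0, 0, 0, 0, 3.2, 0, -0.53, 0, 0, 0, 0, 3.2, 0, -0.53, 0, 0, 0, 0, 3.2, 0, -0.53, 0, 0, 0, 0, 3.2, 0, -0.53, 0, 0, 0, 0, 3.2, 0, -0.53, 0, 0, 0, 0, 3.2, 0, -0.53, 0, 0, 0, 0, 3.2, 0, -0.53, 0, 0, 0, 0, 3.2, 0, -0.53, 0, 0, 0, 0, 3.2, 0, -0.53, 0, 0, 0, 0, 3.2, 0, -0.53, 0, 0, 0, 0, 3.2, 0, -0.53, 0, 0, 0, 0, 3.2, 0, -0.53, 0, 0, 0, 0, 3.2, 0, -0.53, 0]

```text
t: 41.9
tool_pos: [0.5502, -0.1905, 0.2097]
tool_rot: [-1.314, 1.059, -1.032]
contact_force: [0.3, -0.3, -0.5]
opening: 0.0327
```

Request:
servo_tool:
  commands: [0, 0, 0, 3.2, 0, -0.53, 0, 0, 0, 0, 3.2, 0, -0.53, 0, 0, 0, 0, 3.2, 0, -0.53, 0, 0, 0, 0, 3.2, 0, -0.53, 0, 0, 0, 0, 1.6, 0, -0.3, 0, 0, 0, 0, 0.8, 0, -0.2, 0, 0, 0, 0, 0, 0, 0, 0]

```text
t: 42.6
tool_pos: [0.555, -0.3527, 0.2028]
tool_rot: [-1.312, 1.071, -1.027]
contact_force: [0.2, 0.6, -0.9]
opening: 0.0331
```

```bash
python3 -c "
from h import *
go(*CELL['grn'],.18,YAWC)"
```

```text
t 42.6 pos [ 0.555  -0.3527  0.2028] open 0.0331 F [ 0.2  0.6 -0.9]
turn [ 0.0229  0.0073 -0.0153] shift cm now-axes [-0.79  2.28  0.54] | in final axes [-0.82  2.28  0.49]
```

Request:
servo_tool:
  commands: [0.011, 0.004, -0.008, -0.2, 0, 0.2, 0, 0.011, 0.004, -0.007, -0.2, 0, 0.2, 0, 0, 0, 0, 0, 1, 0, 0, 0, 0, 0, 0, 1, 0, 0, 0, 0, 0, 0, 1, 0, 0, 0, 0, 0, 0, 1, 0, 0, 0, 0, 0, 0, 0, 0, 0]

```text
t: 43.3
tool_pos: [0.5585, -0.3414, 0.1583]
tool_rot: [-1.301, 1.051, -1.048]
contact_force: [-0.4, -0.2, -1.9]
opening: 0.0327
```

```bash
python3 -c "
from h import *
go(*CELL['grn'],.065,YAWC)"
```

```text
t 43.3 pos [ 0.5585 -0.3414  0.1583] open 0.0327 F [-0.4 -0.2 -1.9]
turn [-0.0002  0.0042 -0.0023] shift cm now-axes [ 0.23  9.32 -0.1 ] | in final axes [ 0.2   9.33 -0.09]
```

Request:
servo_tool:
  commands: [0, 0.004, -0.002, 0.2, 0, -0.08, 0, 0, 0, 0, 0, 1, 0, 0, 0, 0, 0, 0, 1, 0, 0, 0, 0, 0, 0, 1, 0, 0, 0, 0, 0, 0, 1, 0, 0, 0, 0, 0, 0, 1, 0, 0, 0, 0, 0, 0, 1, 0, 0, 0, 0, 0, 0, 0.8, 0, 0, 0, 0, 0, 0, 0.4, 0, 0, 0, 0, 0, 0, 0, 0, 0]

```text
t: 44.3
tool_pos: [0.5576, -0.3439, 0.0786]
tool_rot: [-1.301, 1.055, -1.052]
contact_force: [0.4, 0.4, -0.9]
opening: 0.0331
```

Request:
servo_tool:
  commands: [0, 0, 0, 0, 0.6, 0, 0, 0, 0, 0, 0, 0.4, 0, 0, 0, 0, 0, 0, 0.2, 0, 0, 0, 0, 0, 0, 0, 0, 0, 0, 0, 0, 0, 0, 0, 0]

```text
t: 44.8
tool_pos: [0.5585, -0.3445, 0.067]
tool_rot: [-1.301, 1.053, -1.054]
contact_force: [-0.4, -1.0, -0.6]
opening: 0.0326
```

```bash
python3 -c "
from h import *
go(*CELL['grn'],.065,YAWC)"
```

```text
t 44.8 pos [ 0.5585 -0.3445  0.067 ] open 0.0326 F [-0.4 -1.  -0.6]
turn [-0.0008 -0.0007  0.0006] shift cm now-axes [-0.1   0.2  -0.03] | in final axes [-0.1   0.2  -0.03]
```

Release and rise, then draw back clear towards the robot for the last look.

Request:
servo_tool:
  commands: [0, 0, 0, 0, 0.25, 0, 0, 0, 0, 0, 0, 0, 0, 0, 0, 0, 0, 0, 0, 0, 0.52, 0, 0, 0, 0, 0, 0, 0.52, 0, 0, 0, 0, 0, 0, 0.52, 0, 0, 0, 0, 0, 0, 0.52, 0, 0, 0, 0, -1, 0, 0.52, 0, 0, 0, 0, -1, 0, 0.52, 0, 0, 0, 0, -1, 0, 0.52, 0, 0, 0, 0, -1.5, 0, 0.52, 0, 0, 0, 0, -1.5, 0, 0.52, 0, 0, 0, 0, -1.5, 0, 0.52, 0, 0, 0, 0, -1.5, 0, 0.52, 0, 0, 0, 0, -1.5, 0, 0.52, 0, 0, 0, 0, -1, 0, 0.52, 0, 0, 0, 0, 0, 0, 0.52]

```text
t: 46.4
tool_pos: [0.5603, -0.3459, 0.1958]
tool_rot: [-1.301, 1.045, -1.062]
contact_force: [0.1, -0.3, -0.4]
opening: 0.0442
```

Request:
servo_tool:
  commands: [0, 0, 0, 2, 0, -1, 0.52, 0, 0, 0, 2.5, 0, -1.5, 0.52, 0, 0, 0, 2.5, 0, -1.5, 0.52, 0, 0, 0, 2.5, 0, -1.5, 0.52, 0, 0, 0, 2.5, 0, -1.5, 0.52, 0, 0, 0, 2.5, 0, -1.5, 0.52, 0, 0, 0, 2.5, 0, -1.5, 0.52, 0, 0, 0, 2, 0, -1, 0.52, 0, 0, 0, 1, 0, -0.5, 0.52, 0, 0, 0, 0, 0, 0, 0.52, 0, 0, 0, 0, 0, 0, 0.52]

```text
t: 47.5
tool_pos: [0.4852, -0.5692, 0.1868]
tool_rot: [-1.297, 1.054, -1.048]
contact_force: [-0.6, 0.8, 0.0]
opening: 0.0442
```

```bash
python3 -c "
from h import *
c,s=np.cos(.21),np.sin(.21)
for n in ('top','scene'):
    d=viewer.get_image(n);P=pts(d);hsv=cv2.cvtColor(d['frame'],cv2.COLOR_RGB2HSV);h=hsv[...,0].astype(int)
    for k,m in dict(red=(h<8)|(h>172),yel=(h>18)&(h<36),grn=(h>45)&(h<85),blu=(h>100)&(h<130)).items():
        q=P[m&(hsv[...,1]>110)&(abs(P[...,2]-.095)<.006)&(P[...,1]<0)&(P[...,0]>.4)&(P[...,0]<.7)]
        if len(q)==0: print(n,k,0); continue
        w=(q.max(0)+q.min(0))/2-[.5693,-.243,0]; print(n,k,len(q),'carton xy',(c*w[0]+s*w[1]).round(4),(-s*w[0]+c*w[1]).round(4),'top z',np.median(q[:,2]).round(4))
    a=(150,340) if n=='top' else (130,130)
    cv2.imwrite(f'pics/{n}9.png',cv2.resize(d['frame'][a[0]:a[0]+110,a[1]:a[1]+170,::-1],None,fx=4.5,fy=4.5,interpolation=cv2.INTER_CUBIC))
go(*CELL['grn'],.065,YAWC)"
```

```text
top red 143 carton xy -0.0307 0.0288 top z 0.0946
top yel 140 carton xy -0.029 0.0933 top z 0.0941
top grn 142 carton xy -0.0294 -0.0987 top z 0.0946
top blu 140 carton xy -0.0304 -0.0337 top z 0.0944
scene red 168 carton xy -0.0315 0.0315 top z 0.0954
scene yel 165 carton xy -0.0287 0.0953 top z 0.0954
scene grn 122 carton xy -0.0301 -0.0958 top z 0.0955
scene blu 165 carton xy -0.0307 -0.0313 top z 0.0955
t 47.6 pos [ 0.4855 -0.5688  0.1871] open 0.0443 F [ 0.   1.3 -0.6]
turn [-0.0015  0.0028 -0.0056] shift cm now-axes [-20.41  12.34  11.83] | in final axes [-20.51  12.21  11.79]
```

View pics/top9.png

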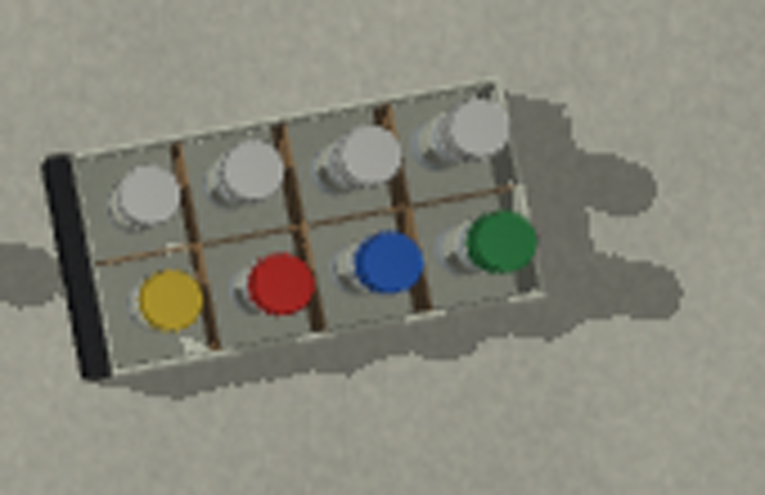

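View pics/scene9.png

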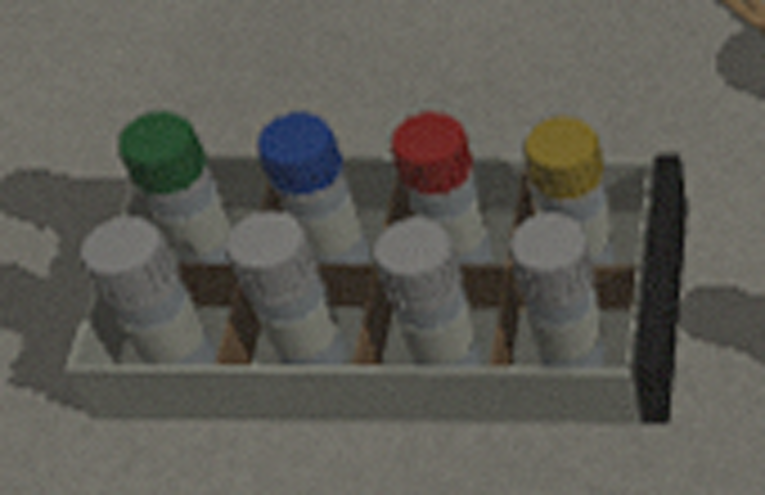

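All four stand in the correct cells, within about 4 mm of the cell centres, and the arm is clear. Handing in.

```bash
python3 -c "
from station import ticket
print(ticket.finish_job())"
```

```text
the job is handed in; nothing more can be done
None
```

I moved all four vials into the carton's empty row in reverse order and handed the job in at about 48 s. From the black band outward they stand yellow, red, blue, green. Green started nearest the rack's grip.

- **Position:** the last top and scene pictures put every cap within about 4 mm of its cell centre. The tolerance is 24 mm.
- **Height:** cap tops read 94–96 mm, which matches vials standing on the 3 mm floor. The white-capped vials read the same.
- **Upright and released:** all four look upright, and the gripper was open and clear of everything. I judged "upright" and "at rest" from the pictures only, and finishing the job gave no verdict.

**Checks that disagreed:**
- The top and scene cameras differ by about 2–3 mm along the row.
- The first descent was too fast: the tool drifted about 18 mm sideways above the yellow cap, with no contact force seen. I backed off, re-centred and took slower steps from then on.

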